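# Open the child-proof tub of flask-cleaning tablets and hold its cap

### The job

Open the tub of flask-cleaning tablets that stands on the pine shelf: press its child-proof cap down, twist it anticlockwise (seen from above) about a sixth of a turn while it is held down, then lift it straight off. Finish while still holding the cap level in the gripper, about 5 cm clear above the open mouth, ready to go back on. Leave the tub standing upright in its place, and do not disturb the jar, the flask or the mugs.

Things in the scene. Friction and masses are not known exactly. Their poses are not given: they have to be found in the camera images.
- tub: White plastic tablet tub with a plain paper band, round, loose on the shelf: 84 mm in diameter, shoulder from 78 to 89 mm up, neck 37 mm, rim 116 mm above the underside; 0.3 to 0.65 kg. Origin: centre of its underside; z up its axis; any yaw. Pressing the cap presses the tub onto the shelf, whose friction keeps it from turning along.
- tub_mouth (a point): Centre of the tub's open mouth, on its axis, 116 mm above its underside; hidden in the cap at the start.
- cap: White ribbed push-and-turn safety cap on the tub: 54 mm in diameter, 30.5 mm high, 30 g. Origin: centre of the skirt's lower edge, 98 mm above the tub's underside when seated; z up. Seated, it neither turns nor lifts off. Kept pressed, it turns anticlockwise from above (positive about z) only; 0.8 to 1.3 rad from where it started it is free to lift straight off. A stop ends the turn at 1.4 rad.
- cap_top (a point): Centre of the flat top of the cap, 30.5 mm above its origin, about 190 mm above the work surface when seated. The cap may be gripped across any diameter, 25 to 40 N is plenty; fingertips 27 mm below this point clear the tub's shoulder even when the cap is fully down.
- cap_spring (a joint): Travel of the spring liner inside the cap, m: 0 as it stands, grows as the cap is pressed down on the neck. It takes about 3 N to start it and 1.7 N more per mm; past 2.5 mm (about 7 N) the cap's lugs clear the locking teeth on the neck and it can turn; at 6.5 mm (about 14 N) it is fully down.
- shelf: Narrow pine plank shelf, 200 mm deep (x), 1120 mm long (y), fixed on the table, top face 62 mm above the work surface. Origin: on the work surface under its centre. A bamboo spoon rest with a tablespoon lies at its end on the robot's right.
- jar: Clear glass jar with a flat steel screw lid, 80 mm in diameter, 118 mm high, loose on the shelf; leave alone. Origin: centre of its underside.
- mug_a: Orange melamine mug, 82 mm in diameter, 86 mm high, handle reaching 37 mm out to its own +y, loose on the shelf; leave alone. Origin: centre of its underside.
- mug_b: The second orange melamine mug, the same shape, standing further towards the right end of the shelf; leave alone. Origin: centre of its underside.
- flask: Tall black steel vacuum flask with a push-button stopper, 74 mm in diameter, 267 mm high, towards the left end of the shelf; leave alone. Origin: centre of its underside.

How it is judged:
On the way, in this order (a step that is already met when the one before it is completed fails the run):
1. the cap is pressed down on the tub by 2 mm or more (z of cap in the frame of tub below 0.096 m and horizontal distance between cap and tub below 0.006 m), for 0.1 s.
2. the cap, still on the neck, is turned by 40 degrees or more against the tub (angle between the x axis of cap and the x axis of tub, either way round above 0.7 rad and z of cap in the frame of tub below 0.104 m), for 0.1 s.
At the end, for the whole second after the job is handed in: The gripper holds the cap (over 1 N), level within 0.3 rad, at rest, its lower edge 15 to 120 mm above the tub's mouth and within 35 mm of its axis, off the tub; the tub is upright (0.08 rad), untouched, within 40 mm of its place; jar, mugs and flask within 30 mm of theirs (z of cap in the frame of tub_mouth between 0.015 and 0.12 m and horizontal distance between cap and tub_mouth below 0.035 m and angle between cap's own z axis and vertical below 0.3 rad and linear speed of cap below 0.03 m/s and contact force between cap and the fingers above 1 N and contact force between cap and tub below 0.1 N and contact force between tub and the arm below 0.1 N and angle between tub's own z axis and vertical below 0.08 rad and distance of tub from where it was at the start of the episode below 0.04 m and linear speed of tub below 0.02 m/s and distance of each of jar, mug_a, mug_b, flask from where it was at the start of the episode below 0.03 m); the arm keeps its last pose, push and grip.
It fails at once if the tub is tipped by more than 0.3 rad (angle between tub's own z axis and vertical above 0.3 rad).
It fails at once if the tub is lifted or carried more than 60 mm from its place (distance of tub from where it was at the start of the episode above 0.06 m).
It fails at once if the jar, a mug or the flask is pushed more than 30 mm or tipped by more than 0.3 rad (distance of any of jar, mug_a, mug_b, flask from where it was at the start of the episode above 0.03 m or angle between any of jar, mug_a, mug_b, flask's own z axis and vertical above 0.3 rad).
It also fails if it takes over 40 s, if anything falls off the work surface, if the arm or the gripper's body presses on something with over 40 N, if the wrist force passes 120 N, or if a joint passes its speed limit or range.

### The arm

A 6-joint arm with a two-finger parallel gripper is mounted at the origin on the work surface. World frame = base frame: x ahead of the robot, y to its left, z up, the work surface at z = 0. Lengths are in m, angles in rad, forces in N, time in s.
With the tool pointing down it reaches from about 0.225 to 0.875 m from the base axis. Payload 3.4 kg.
Tool frame: the origin (TCP) lies on the centre line of the jaws, within the pads' length; the fingertips stand 22 mm ahead of it and the grasp point (between the pads) lies 3 mm ahead of it; z points along the fingers, y is the line along which they close (so a half turn about z gives the same grasp; the last joint's range is limited). The gripper opens to 85 mm and grips with 20 to 120 N. Pads are 22 mm wide; open, the fingers measure 114 mm over their backs; the gripper's body (76 mm by 85 mm) begins 54 mm behind the grasp point. The pads swing forward as they close: fully open they stand 13 mm farther back than shut.
Start: joints at [-1.351, 0.276, 1.505, -0, 1.361, -0.121], TCP at [0.192, -0.542, 0.253] pointing down, gripper open.
Joint ranges: [-2.89, 2.89], [-0.75, 2.08], [0.22, 2.7], [-1.18, 4.32], [0.11, 2.71], [-2.7, 2.7]. Speed limits (rad/s): [2.57, 2.57, 3.14, 3.14, 3.14, 3.14].

### API

Orientations are given as a unit quaternion [w, x, y, z].
In Python, from rig import manip gives the robot as it stands.
- The arm moves only by the tool hand_motion, called after "Call:" as name(argument=value, ...) on one line, values as JSON. Schema: {"type":"object","properties":{"steps":{"type":"object","properties":{"plan":{"type":"array","items":{"type":"array","items":{"type":"number"},"minItems":4,"maxItems":4},"minItems":1,"maxItems":5}},"additionalProperties":false,"required":["plan"]},"jaw":{"type":"number"},"clamp_n":{"type":"number"},"only":{"type":"string"},"quiet":{"type":"boolean"},"lines":{"type":"string"}},"required":["steps"],"additionalProperties":false}. steps is an object whose key "plan" holds a list of rows, 1 to 5 of them, each of 4 numbers: dx, dy, dz in m, then a turn about the tool's z in rad; each row shifts and turns the commanded pose from where the row before left it, along the tool's axes as they then stand; what a row does not reach is not made up. A row lasts 1/12 s, in which the tool goes at most 0.0417 m and 0.125 rad, less where a joint would pass 70% of its speed; a pose out of reach is approached as far as the arm can. jaw is the finger opening in m, set as the call begins (left out keeps the last). The fingers move at their own pace and stop on an object; clamp_n is the grip in N (left out, the last holds). Time passes only in rows, so rows that do not move let the fingers close. The tool returns the time, the measured TCP pose, the force, the opening and the grip force at its end. only (a regular expression) keeps the lines of the reply that match it, lines (a string "A,B") keeps lines A to B, and quiet returns only ok. Input that does not fit is refused with a message, and nothing moves.
- manip.get_state(): the state, without advancing time (a new reading comes with each control period).
- manip.get_image(name): name is "scene" or "top" or "wrist"; returns a dict with "img" (384x512x3 uint8, red, green, blue), "camera_matrix" (3x3 intrinsics, pixels), "k1" (the pictures are not rectified: a ray, as slopes to the right and down, at radius r is drawn at 1 + k1 r^2 times it, then the intrinsics apply), "T" (4x4, takes a point from camera to world coordinates); the wrist camera has in their place "hand_eye" (4x4, takes a point from camera to tool coordinates, whose origin is the TCP and whose axes are the flange's). Camera axes: x right, y down, z forward; pixel columns grow to the right and rows downward; lengths in m; the calibration is good to about 2 mm. A picture is of the moment at which its call begins: read the wrist's pose just before it. There is no depth.
- manip.sign_off(): hands the job in; it is judged then, once.
The state is a dict: "clock": time; "qpos": joint angles; "qd": joint speeds; "effort": joint torques, N m; "position": TCP position; "ee_rot": TCP orientation; "contact_force": force on the tool from outside, world axes, zero at the start; "moment": the same for the moment, N m; "width": finger opening in m; "gripper_force": force on a finger pad.
Only numpy, scipy, OpenCV 4.12 (cv2) and the standard library are available. Lean on these libraries where they do the work, as an engineer would, in place of code of your own. Each camera call takes 0.05 s, during which the arm holds its last target. There are 200 camera calls.

## Working session

There is one attempt and no reset: what is moved stays moved. The work goes in short steps, Python scripts to look and compute and a tool call to move; the robot and the scene stay as the last step left them, time stands still between calls to the robot, and variables do not carry over. Pictures are saved under pics/ and viewed, at most 10 in all, crops included, and the job is handed in when it is done.

```bash
mkdir -p pics; ls; python3 - <<'E'
from rig import manip
import cv2,numpy as np
s=manip.get_state()
print({k:np.round(v,3) for k,v in s.items()})
for n in("scene","top"):
    d=manip.get_image(n); cv2.imwrite(f"pics/{n}.png",d["img"][:,:,::-1])
    print(n,d["camera_matrix"],d["k1"],np.round(d["T"],3))
E
```

```text
pics
rig.py
{'clock': np.float64(0.0), 'qpos': array([-1.351,  0.277,  1.506, -0.   ,  1.361, -0.121]), 'qd': array([-0.001,  0.   ,  0.   ,  0.001, -0.001,  0.001]), 'effort': array([-1.0000e-03, -4.1678e+01, -2.4581e+01, -0.0000e+00,  1.1000e-02,
       -0.0000e+00]), 'position': array([ 0.192, -0.541,  0.252]), 'ee_rot': array([-0.001,  0.986,  0.17 , -0.   ]), 'contact_force': array([ 0.536, -0.123, -0.026]), 'moment': array([-0.001,  0.007,  0.025]), 'gripper_force': np.float64(0.0), 'width': np.float64(0.086)}
scene [[365.29847321   0.         260.24933072]
 [  0.         365.29847321 190.72466258]
 [  0.           0.           1.        ]] -0.06963387561002339 [[ 0.735  0.348 -0.582  1.225]
 [ 0.678 -0.377  0.631 -0.623]
 [ 0.    -0.858 -0.514  0.695]
 [ 0.     0.     0.     1.   ]]
top [[411.76761311   0.         256.94707479]
 [  0.         411.76761311 192.05220361]
 [  0.           0.           1.        ]] -0.0492977613387085 [[ 0.018 -0.989  0.144  0.428]
 [-1.    -0.02  -0.011  0.055]
 [ 0.014 -0.144 -0.989  1.383]
 [ 0.     0.     0.     1.   ]]
```

View pics/scene.png

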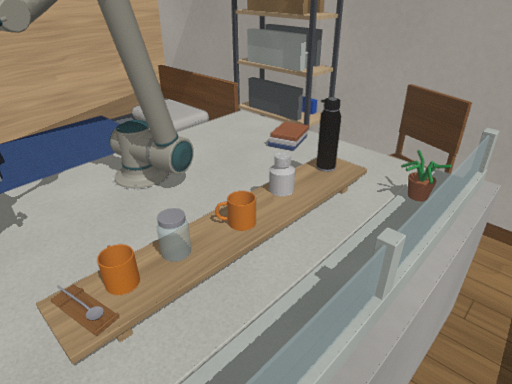

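View pics/top.png

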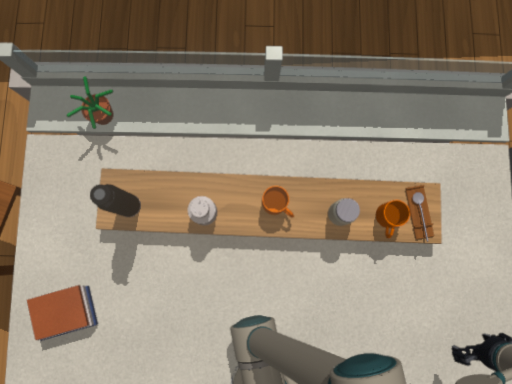

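The scene view shows the tub near (282,178) with its cap at about (282,160). The top view shows the tub at (202,210), the flask at left (115,200) and mug_a at (276,202). I'll enlarge the tub in both.

```bash
cat > h.py <<'E'
import cv2,numpy as np
from rig import manip
def ray(d,u,v,T=None):
    K=d["camera_matrix"];a=(u-K[0,2])/K[0,0];b=(v-K[1,2])/K[1,1]
    rd=np.hypot(a,b);r=rd
    for _ in range(20): r=rd/(1+d["k1"]*r*r)
    f=r/rd if rd else 1
    T=d["T"] if T is None else T
    return T[:3,3],T[:3,:3]@np.array([a*f,b*f,1])
def onz(d,u,v,z,T=None):
    o,w=ray(d,u,v,T);return o+w*(z-o[2])/w[2]
def proj(d,p,T=None):
    T=d["T"] if T is None else T
    q=np.linalg.inv(T)@np.r_[p,1];a,b=q[0]/q[2],q[1]/q[2];f=1+d["k1"]*(a*a+b*b);K=d["camera_matrix"]
    return K[0,0]*a*f+K[0,2],K[1,1]*b*f+K[1,2]
E
python3 - <<'E'
from h import *
a=cv2.imread("pics/scene.png")[145:200,255:310];b=cv2.imread("pics/top.png")[183:238,175:230]
cv2.imwrite("pics/crop1.png",np.hstack([cv2.resize(x,None,fx=7,fy=7,interpolation=2) for x in(a,b)]))
d=manip.get_image("top")
for n,u,v,z in(("cap",201,207,.19),("mugA",276,201,.148),("flask",100,194,.329),("jar",347,210,.18)): print(n,onz(d,u,v,z).round(3))
E
```

```text
cap [0.555 0.203 0.19 ]
mugA [ 0.582 -0.017  0.148]
flask [0.569 0.449 0.329]
jar [ 0.556 -0.225  0.18 ]
```

View pics/crop1.png

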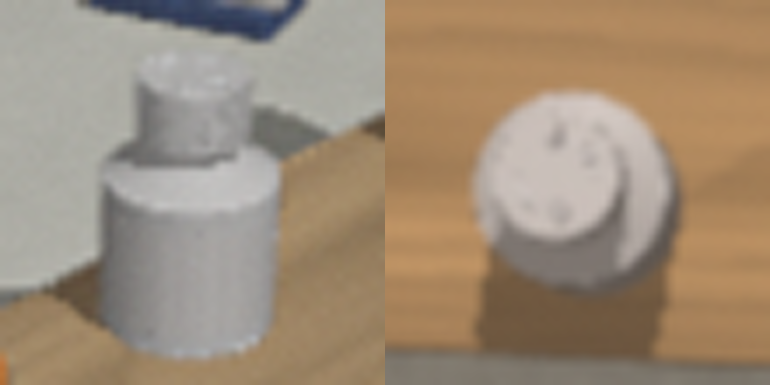

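```bash
cat >> h.py <<'E'
from scipy.spatial.transform import Rotation as R
def Rt(s): 
    q=s["ee_rot"];return R.from_quat([q[1],q[2],q[3],q[0]]).as_matrix()
E
python3 - <<'E'
from h import *
t=manip.get_image("top");s=manip.get_image("scene");st=manip.get_state()
for tu in (207,208):
    o1,w1=ray(t,199.4,tu);o2,w2=ray(s,282.9,155.7)
    A=np.c_[w1,-w2];k=np.linalg.lstsq(A,o2-o1,rcond=None)[0];p,q=o1+k[0]*w1,o2+k[1]*w2
    print(p.round(4),q.round(4),onz(t,199.4,tu,.1905),onz(s,282.9,155.7,.1905))
print(Rt(st).T@(np.array([.555,.207,.33])-st["position"]))
E
```

```text
[0.5552 0.2083 0.1885] [0.5562 0.2092 0.1887] [0.55503641 0.20806912 0.1905    ] [0.5585303  0.20632544 0.1905    ]
[0.5525 0.2084 0.1872] [0.555  0.2107 0.1878] [0.55211511 0.20795844 0.1905    ] [0.5585303  0.20632544 0.1905    ]
[ 0.59229493 -0.58440769 -0.07657513]
```
Cap at (0.555,0.208), z .1885 OK. Total 0.832; 22 rows of (0.027,-0.0266,-0.0035). First raise-ish. Per row norm 0.038.

Both views agree: the cap top is at (0.555, 0.208, 0.189), against an expected z of 0.1905. Now I'll go above it.

Call:
hand_motion(steps={"plan":[[0.022, -0.022, -0.02, 0], [0.026, -0.026, -0.015, 0], [0.026, -0.026, -0.015, 0], [0.026, -0.026, -0.015, 0], [0.027, -0.027, -0.011, 0]]}, jaw=0.085, clamp_n=30)

```text
clock: 0.67
position: [0.2699, -0.3787, 0.3304]
ee_rot: [0.001, 0.986, 0.169, 0.0]
contact_force: [1.2, -0.0, 1.1]
width: 0.085
gripper_force: 0.0
```

Call:
hand_motion(steps={"plan":[[0.028, -0.028, 0, 0], [0.028, -0.028, 0, 0], [0.028, -0.028, 0, 0], [0.028, -0.028, 0, 0], [0.028, -0.028, 0, 0]]})

```text
clock: 1.08
position: [0.3548, -0.1992, 0.3295]
ee_rot: [0.0, 0.986, 0.169, 0.0]
contact_force: [1.0, 0.0, 0.7]
width: 0.0847
gripper_force: 0.0
```

Call:
hand_motion(steps={"plan":[[0.028, -0.028, 0, 0], [0.028, -0.028, 0, 0], [0.028, -0.028, 0, 0], [0.028, -0.028, 0, 0], [0.028, -0.028, 0, 0]]})

```text
clock: 1.5
position: [0.44, -0.0203, 0.3295]
ee_rot: [0.0, 0.986, 0.17, 0.0]
contact_force: [1.1, -0.4, -0.3]
width: 0.0852
gripper_force: 0.0
```

Call:
hand_motion(steps={"plan":[[0.028, -0.028, 0, 0], [0.028, -0.028, 0, 0], [0.028, -0.028, 0, 0], [0.028, -0.028, 0, 0], [0.028, -0.028, 0, 0]]})

```text
clock: 1.92
position: [0.5252, 0.1585, 0.3292]
ee_rot: [0.0, 0.985, 0.17, 0.0]
contact_force: [1.0, -0.3, 0.8]
width: 0.0851
gripper_force: 0.0
```

Call:
hand_motion(steps={"plan":[[0, 0, 0, 0], [0, 0, 0, 0]]})

```text
clock: 2.08
position: [0.5252, 0.1581, 0.3283]
ee_rot: [0.0, 0.985, 0.171, -0.001]
contact_force: [-0.4, 0.1, 1.3]
width: 0.0849
gripper_force: 0.0
```

```bash
python3 - <<'E'
from h import *
st=manip.get_state();print(Rt(st).T@(np.array([.555,.207,.33])-st["position"]),st["qpos"].round(3))
E
```

```text
[ 0.04458853 -0.03595616 -0.00174049] [ 0.166  0.204  1.42  -0.     1.519  1.392]
```

Call:
hand_motion(steps={"plan":[[0.022, -0.018, 0, 0], [0.022, -0.018, 0, 0], [0, 0, 0, 0], [0, 0, 0, 0]]})

```text
clock: 2.42
position: [0.5542, 0.2044, 0.3288]
ee_rot: [0.0, 0.986, 0.17, -0.001]
contact_force: [0.5, -0.9, -0.2]
width: 0.0846
gripper_force: 0.0
```

```bash
python3 - <<'E'
from h import *
st=manip.get_state();w=manip.get_image("wrist")
T=np.eye(4);T[:3,:3]=Rt(st);T[:3,3]=st["position"];T=T@w["hand_eye"]
np.save("T.npy",T);cv2.imwrite("pics/w1.png",w["img"][:,:,::-1])
print(w["hand_eye"].round(3),proj(w,[.555,.208,.1905],T),proj(w,[.582,.208,.1905],T),proj(w,[.555,.235,.1905],T))
E
```

```text
[[-0.001 -0.961 -0.275  0.071]
 [ 1.    -0.001  0.     0.   ]
 [-0.    -0.275  0.961 -0.122]
 [ 0.     0.     0.     1.   ]] (np.float64(251.68697644331158), np.float64(184.44480806700793)) (np.float64(262.1828679886535), np.float64(155.4540250497514)) (np.float64(222.1649854137627), np.float64(174.37873813167795))
```

View pics/w1.png

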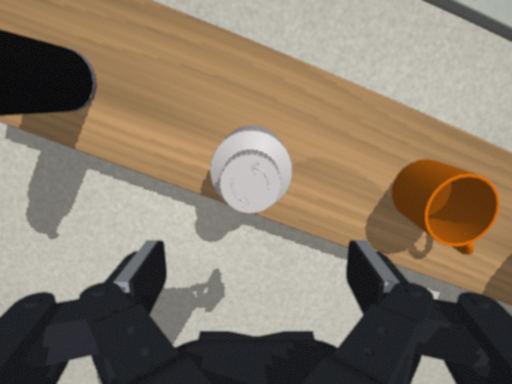

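The cap top is a disc around (250,181), r≈31, close to the prediction of (252,184). Hough should refine that.

```bash
python3 - <<'E'
from h import *
T=np.load("T.npy");st=manip.get_state();w=manip.get_image("wrist")
g=cv2.cvtColor(w["img"],cv2.COLOR_RGB2GRAY)[120:230,200:300];g=cv2.resize(g,None,fx=4,fy=4,interpolation=2)
for p in(12,18,25):
  c=cv2.HoughCircles(g,cv2.HOUGH_GRADIENT,1,20,param1=60,param2=p,minRadius=110,maxRadius=140)
  if c is not None:
    for x,y,r in c[0][:4]:
      P=onz(w,200+x/4,120+y/4,.1905,T);print(p,200+x/4,120+y/4,r/4,P.round(4),(Rt(st).T@(P-st["position"])).round(4))
m=cv2.inRange(cv2.cvtColor(w["img"],cv2.COLOR_RGB2HSV),(0,0,120),(180,40,255))[110:220,200:300]
n,l,S,c=cv2.connectedComponentsWithStats(m);print(S[:4])
E
```

```text
12 249.375 182.875 29.45 [0.5557 0.2104 0.1905] [ 0.0042 -0.0058  0.1385]
12 250.375 177.875 29.325 [0.5602 0.211  0.1905] [ 0.0087 -0.0049  0.1385]
12 250.875 163.625 34.3 [0.5722 0.2147 0.1905] [ 0.0212 -0.0044  0.1385]
12 254.375 181.125 34.3 [0.5586 0.2068 0.1905] [ 0.0058 -0.0014  0.1385]
18 249.375 182.875 29.45 [0.5557 0.2104 0.1905] [ 0.0042 -0.0058  0.1385]
18 250.375 177.875 29.325 [0.5602 0.211  0.1905] [ 0.0087 -0.0049  0.1385]
18 254.375 181.125 34.3 [0.5586 0.2068 0.1905] [ 0.0058 -0.0014  0.1385]
25 249.375 182.875 29.45 [0.5557 0.2104 0.1905] [ 0.0042 -0.0058  0.1385]
25 253.375 179.875 30.725 [0.5594 0.208  0.1905] [ 0.0069 -0.0023  0.1385]
[[   0    0  100  110 4778]
 [   0   15   92   95 6222]]
```

Call:
hand_motion(steps={"plan":[[0.005, -0.005, 0.02, 0], [0, 0, 0.03, 0], [0, 0, 0.015, 0], [0, 0, 0, 0], [0, 0, 0, 0]]})

```text
clock: 2.93
position: [0.5567, 0.2101, 0.2642]
ee_rot: [0.0, 0.986, 0.169, -0.001]
contact_force: [0.0, -0.1, 0.6]
width: 0.0848
gripper_force: 0.0
```

```bash
python3 - <<'E'
from h import *
st=manip.get_state();w=manip.get_image("wrist")
T=np.eye(4);T[:3,:3]=Rt(st);T[:3,3]=st["position"];T=T@w["hand_eye"]
u,v=proj(w,[.557,.2095,.1905],T);print(u,v)
a=int(u)-70;b=int(v)-70
c=cv2.resize(w["img"][b:b+140,a:a+140,::-1],None,fx=4,fy=4,interpolation=2)
for x0,y0,col in((.557,.2095,(0,0,255)),):
  for t in np.linspace(0,6.28,60):
    q=proj(w,[x0+.027*np.cos(t),y0+.027*np.sin(t),.1905],T);cv2.circle(c,(int((q[0]-a)*4),int((q[1]-b)*4)),2,col,-1)
cv2.imwrite("pics/w2.png",c);print(a,b)
E
```

```text
256.3211530042589 211.81347019341348
186 141
```

View pics/w2.png

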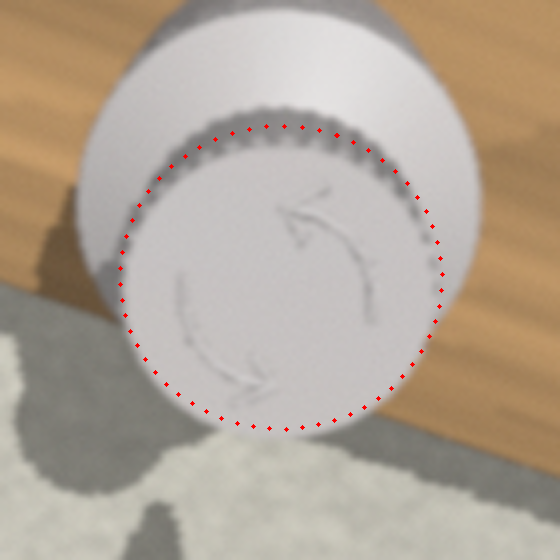

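The disc matches the model circle, with about 1 mm of error toward −tool x. I'll descend and grip.

Call:
hand_motion(steps={"plan":[[-0.001, 0, 0.02, 0], [0, 0, 0.025, 0], [0, 0, 0.022, 0], [0, 0, 0.01, 0], [0, 0, 0, 0]]})

```text
clock: 3.4
position: [0.5557, 0.2105, 0.1864]
ee_rot: [0.0, 0.986, 0.169, -0.001]
contact_force: [0.0, -0.5, -0.1]
width: 0.0849
gripper_force: 0.0
```

Call:
hand_motion(steps={"plan":[[0, 0, 0, 0], [0, 0, 0, 0], [0, 0, 0, 0], [0, 0, 0, 0], [0, 0, 0, 0]]}, jaw=0.045, clamp_n=40)

```text
clock: 3.82
position: [0.5576, 0.2115, 0.189]
ee_rot: [-0.0, 0.986, 0.17, 0.002]
contact_force: [1.4, 1.1, 3.4]
width: 0.0529
gripper_force: 41.2
```

Call:
hand_motion(steps={"plan":[[0, 0, 0, 0], [0, 0, 0, 0], [0, 0, 0, 0], [0, 0, 0, 0]]})

```text
clock: 4.15
position: [0.5575, 0.2115, 0.1881]
ee_rot: [-0.0, 0.986, 0.17, 0.001]
contact_force: [1.8, 1.2, 5.2]
width: 0.053
gripper_force: 41.3
```

Gripped at 53 mm (54 nominal, so it is across a diameter), and already lightly pressed. Now pressing down.

Call:
hand_motion(steps={"plan":[[0, 0, 0.002, 0], [0, 0, 0.002, 0], [0, 0, 0.001, 0], [0, 0, 0, 0], [0, 0, 0, 0]]})

```text
clock: 4.57
position: [0.5576, 0.2115, 0.1842]
ee_rot: [-0.0, 0.986, 0.17, 0.002]
contact_force: [0.8, 0.1, 12.1]
width: 0.0528
gripper_force: 41.9
```

Call:
hand_motion(steps={"plan":[[0, 0, 0.001, 0], [0, 0, 0.001, 0], [0, 0, 0, 0], [0, 0, 0, 0], [0, 0, 0, 0]]})

```text
clock: 4.98
position: [0.5576, 0.2116, 0.1829]
ee_rot: [-0.0, 0.986, 0.17, 0.002]
contact_force: [-0.1, 0.7, 13.1]
width: 0.0528
gripper_force: 42.2
```

Call:
hand_motion(steps={"plan":[[0, 0, 0.001, 0], [0, 0, 0.001, -0.05], [0, 0, 0, -0.1], [0, 0, 0, -0.1], [0, 0, 0, 0]]})

```text
clock: 5.4
position: [0.5581, 0.212, 0.1827]
ee_rot: [-0.0, 0.956, 0.293, 0.003]
contact_force: [-1.6, 0.4, 21.3]
width: 0.0528
gripper_force: 42.8
```

```bash
python3 - <<'E'
from h import *
s=manip.get_state();print(s["moment"].round(3),s["qpos"].round(3))
E
```

```text
[0.073 0.373 0.082] [2.460e-01 3.510e-01 1.574e+00 1.000e-03 1.209e+00 1.222e+00]
```

Call:
hand_motion(steps={"plan":[[0, 0, 0, -0.1], [0, 0, 0, -0.1], [0, 0, 0, -0.1], [0, 0, 0, -0.1], [0, 0, 0, 0]]})

```text
clock: 5.82
position: [0.5573, 0.2127, 0.1827]
ee_rot: [-0.001, 0.879, 0.477, 0.003]
contact_force: [-3.7, 2.5, 22.4]
width: 0.0532
gripper_force: 42.9
```

Call:
hand_motion(steps={"plan":[[0, 0, 0, -0.1], [0, 0, 0, -0.1], [0, 0, 0, -0.1], [0, 0, 0, -0.1], [0, 0, 0, 0]]})

```text
clock: 6.23
position: [0.5561, 0.2131, 0.1826]
ee_rot: [-0.001, 0.767, 0.642, 0.002]
contact_force: [-6.7, 4.1, 22.9]
width: 0.0529
gripper_force: 43.1
```

Call:
hand_motion(steps={"plan":[[0, 0, 0, 0], [0, 0, 0, 0]]})

```text
clock: 6.4
position: [0.5561, 0.213, 0.1826]
ee_rot: [-0.001, 0.768, 0.641, 0.002]
contact_force: [-6.0, 4.0, 23.8]
width: 0.0532
gripper_force: 43.1
```

```bash
python3 - <<'E'
from h import *
s=manip.get_state();print(s["moment"].round(3),s["qpos"].round(3),R.from_matrix(Rt(s)).as_euler('ZYX').round(3))
w=manip.get_image("wrist");cv2.imwrite("pics/w3.png",w["img"][:,:,::-1])
E
```

```text
[0.52  0.992 0.109] [0.247 0.351 1.575 0.004 1.212 0.425] [ 1.391 -0.004  3.14 ]
```

View pics/w3.png

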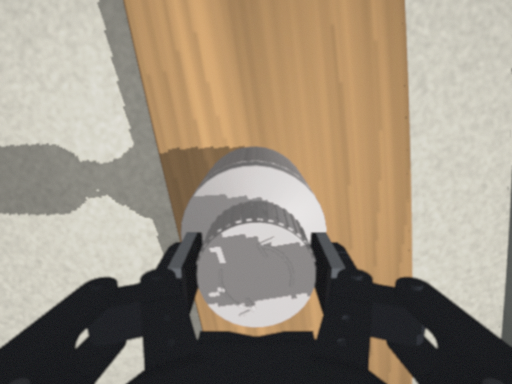

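The arrows sit the same way in the grip as before, so the cap turned 1.05 rad with the gripper. I'll relieve the side force (about 7 N) first, then ease the press off.

Call:
hand_motion(steps={"plan":[[0.0008, -0.0018, 0, 0], [0, 0, 0, 0], [0, 0, 0, 0]]})

```text
clock: 6.7
position: [0.5559, 0.2132, 0.1827]
ee_rot: [0.001, 0.768, 0.641, 0.003]
contact_force: [-2.9, 1.6, 21.6]
width: 0.0526
gripper_force: 42.9
```

Call:
hand_motion(steps={"plan":[[0, 0, -0.002, 0], [0, 0, -0.001, 0], [0, 0, 0, 0], [0, 0, 0, 0]]})

```text
clock: 7.03
position: [0.5558, 0.2131, 0.1838]
ee_rot: [0.0, 0.768, 0.641, 0.002]
contact_force: [-0.7, 2.0, 13.3]
width: 0.0529
gripper_force: 42.1
```

Call:
hand_motion(steps={"plan":[[0.0005, 0, -0.002, 0], [0, 0, -0.002, 0], [0, 0, 0, 0], [0, 0, 0, 0]]})

```text
clock: 7.37
position: [0.5558, 0.2131, 0.1867]
ee_rot: [0.001, 0.768, 0.641, 0.001]
contact_force: [1.3, 1.4, 8.5]
width: 0.0529
gripper_force: 41.7
```

Call:
hand_motion(steps={"plan":[[0, 0, -0.002, 0], [0, 0, -0.002, 0], [0, 0, 0, 0], [0, 0, 0, 0]]})

```text
clock: 7.7
position: [0.555, 0.2126, 0.1892]
ee_rot: [0.0, 0.768, 0.641, -0.0]
contact_force: [1.6, 1.2, 3.2]
width: 0.053
gripper_force: 42.2
```

Call:
hand_motion(steps={"plan":[[0, 0, -0.002, 0], [0, 0, -0.002, 0], [0, 0, 0, 0], [0, 0, 0, 0]]})

```text
clock: 8.03
position: [0.5541, 0.2124, 0.1926]
ee_rot: [-0.0, 0.768, 0.641, -0.001]
contact_force: [1.1, 0.6, -0.2]
width: 0.0531
gripper_force: 42.0
```

Call:
hand_motion(steps={"plan":[[0, 0, -0.002, 0], [0, 0, -0.002, 0], [0, 0, 0, 0], [0, 0, 0, 0]]})

```text
clock: 8.37
position: [0.5549, 0.2126, 0.1974]
ee_rot: [0.0, 0.768, 0.641, -0.0]
contact_force: [-0.0, -0.1, -0.8]
width: 0.0529
gripper_force: 42.0
```

The cap comes free, carrying only its own weight. Continue straight up.

Call:
hand_motion(steps={"plan":[[0, 0, -0.005, 0], [0, 0, -0.005, 0], [0, 0, -0.005, 0], [0, 0, -0.005, 0], [0, 0, -0.005, 0]]})

```text
clock: 8.78
position: [0.5551, 0.2127, 0.2231]
ee_rot: [0.0, 0.768, 0.641, 0.0]
contact_force: [0.2, -0.9, -0.5]
width: 0.0527
gripper_force: 42.0
```

Call:
hand_motion(steps={"plan":[[0, 0, -0.01, 0], [0, 0, -0.015, 0], [0, 0, -0.01, 0], [0, 0, 0, 0], [0, 0, 0, 0]]})

```text
clock: 9.2
position: [0.5553, 0.2128, 0.2582]
ee_rot: [0.0, 0.768, 0.641, 0.001]
contact_force: [-0.3, 1.0, -0.2]
width: 0.0526
gripper_force: 42.0
```

Call:
hand_motion(steps={"plan":[[0, 0, 0, 0], [0, 0, 0, 0], [0, 0, 0, 0]]})

```text
clock: 9.45
position: [0.5545, 0.2126, 0.2564]
ee_rot: [-0.0, 0.768, 0.641, -0.001]
contact_force: [-0.3, 0.5, -0.0]
width: 0.0527
gripper_force: 42.0
```

```bash
python3 - <<'E'
from h import *
ims=[]
for n,(x,y) in(("scene",(215,110)),("top",(150,150))):
    i=manip.get_image(n)["img"][y:y+110,x:x+110,::-1];ims.append(cv2.resize(i,None,fx=3.6,fy=3.6,interpolation=2))
cv2.imwrite("pics/end.png",np.hstack(ims))
E
```

```text
(no output)
```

View pics/end.png

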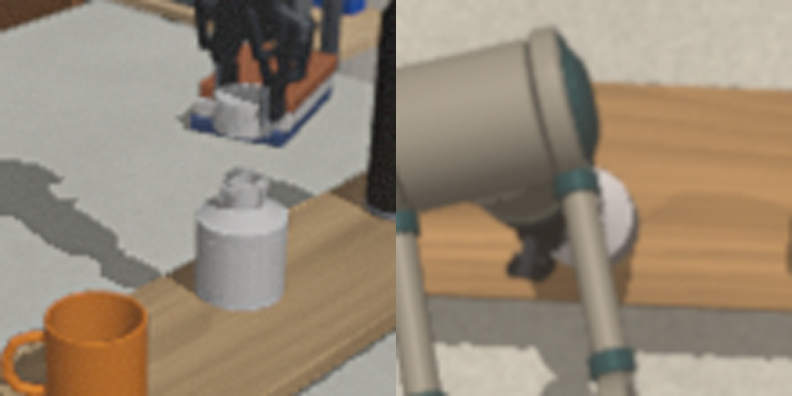

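The scene half shows the cap level in the gripper at about (242,110). The open neck is below it at (245,185), and the tub is upright in place. In the top half the arm mostly hides the tub, and nothing near it has moved. Handing in.

```bash
python3 -c "
from rig import manip
print(manip.sign_off())"
```

```text
the job is handed in; nothing more can be done
None
```

I pressed the cap down, turned it about 60° anticlockwise and lifted it off; it is held level about 5 cm above the open, upright tub, and the job is handed in (sign-off returned no verdict).

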